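Feed three sweets into the packing lane

ROBOT

A 6-joint arm with a two-finger parallel gripper is mounted at the origin on the work surface. World frame = base frame: x ahead of the robot, y to its left, z up, the work surface at z = 0. Lengths are in m, angles in degrees, forces in N, time in s.
With the tool pointing down it reaches from about 0.375 to 0.9 m from the base axis. Payload 3.1 kg.
Tool frame: the origin (TCP) lies on the front face of the gripper's body, between the roots of the fingers; the fingertips stand 70 mm ahead of it and the grasp point (between the pads) lies 51 mm ahead of it (bot.tip_extent is the distance from the TCP to the fingertips, in m); z points along the fingers, x is the direction in which the jaws open and shut, and the axes are right-handed (so a half turn about z gives the same grasp; the last joint's range is limited). The gripper opens to 87 mm and grips with 3 to 60 N. Pads are 19 mm wide; open, the fingers measure 117 mm over their backs; the gripper's body (75 mm by 190 mm) begins 51 mm behind the grasp point.
Start: joints at [-10.227, 30.224, 82.088, -0, 67.689, -10.227], TCP at [0.625, 0, 0.292] pointing down, gripper open.
Joint ranges: [-176.69, 176.69], [-43.24, 126.21], [12.49, 139.97], [-82, 262], [0, 151.66], [-163.58, 163.58]. Speed limits (degrees/s): [159.86, 159.86, 180, 180, 180, 180].

INTERFACE

Orientations are given as a 3x3 rotation matrix whose columns are the frame's x, y, z axes.
In Python, from rig import bot, viewer, ticket gives the robot as it stands. The module is installed in compiled form; this text tells all that it offers.
- The arm moves only by the tool arm_command, never from a script. Its argument "targets" is a list of rows, each an object with "rot": the turn, a rotation vector about the tool's x, y, z in degrees, a list of three; "offset": the shift along the tool's x, y, z in cm, a list of three; "gripper": the closure, from 0 (fully open) to 1 (shut). A call has 1 to 8 rows; each row is the pose to reach, as a shift and turn from the pose commanded when the call began, along the tool's axes at that moment; what a row does not reach only later rows make up. A row lasts 1/10 s, in which the tool goes at most 50 mm and 8.59 degrees, less where a joint would pass 70% of its speed; a pose out of reach is approached as far as the arm can. A call with a gripper value outside its range is refused whole. The fingers move at their own pace and stop on an object; the grip force is fixed at half the most. Time passes only in rows, so rows that repeat a pose let the fingers close. It gives the time, the measured TCP pose, the force and the opening at its end, in the units of the state.
- bot.read_state(): the state, without advancing time (a new reading comes with each control period).
- viewer.capture(name): name is "scene" or "side" or "wrist"; returns a dict with "frame" (480x640x3 uint8, red, green, blue), "fx", "fy", "cx", "cy" (pixels), "D" ([k1, k2, p1, p2, k3] as OpenCV has them; the pictures are not rectified), "view" (4x4, takes a point from world to camera coordinates). Camera axes: x right, y down, z forward; pixel columns grow to the right and rows downward; lengths in m; the calibration is good to about 2 mm. A picture is of the moment at which its call begins. There is no depth.
- ticket.hand_in(): hands the job in, once; it reports no verdict.
The state is a dict: "time_s": time; "joint_positions": joint angles; "qvel": joint speeds; "tau": joint torques, N m; "position": TCP position; "tcp_rot": TCP orientation; "force": force on the tool from outside, world axes, zero at the start; "moment": the same for the moment, N m; "opening": opening from 0.0 (shut) to 1.0 (fully open).
Only numpy, scipy, OpenCV 4.12 (cv2) and the standard library are available. Lean on these libraries where they do the work, as an engineer would, in place of code of your own. Each camera call takes 0.05 s, during which the arm holds its last target. There are 200 camera calls.

TASK

On the packing bench, use the hand-lever feeder whose magazine is stacked with round sweets: press its lever all the way down three times, letting it spring all the way back up after each press, so that exactly three sweets lie in its lane and the rest stay in the magazine. Do not press the lever of the empty feeder beside it.

Things in the scene. Friction and masses are not known exactly. Their poses are not given: they have to be found in the camera images.
- feeder: Loaded feeder, fixed: base 360 x 90 x 30 mm. Origin on the bench under the magazine, a 155 mm high cage of four steel rods with five round sweets; x along the lane, away from the lever; z up. Lane: open trough, floor z = 30 mm, 48 mm wide, end wall x = 210 mm. Lever pivot x = -76, z = 130 mm, cheeks 150 mm high. The empty feeder beside it (left or right) has a square grey box magazine.
- feeder_pad (a point): top centre of the loaded feeder's black press pad, 40 x 44 mm, 14 mm thick, on the lever 100 mm from the pivot, on the side away from the lane (-x). At rest 171 mm over the bench, outer end sloping 20 degrees up; fully down 102 mm (69 mm lower), sloping 20 degrees down; it stays within 8 mm of one vertical line. Free air above and below.
- feeder_lever (a joint): loaded feeder's lever: 0 rad = up, grows as the pad is pressed, 0.70 = down on its hard stop. Springs back when let go; needs about 4 N at the top, 8 N at the bottom. A press past 0.57 pushes the lowest sweet into the lane, shoving earlier ones along; the next sweet drops only when the lever is back at 0.
- spare_lever (a joint): lever of the empty feeder, the same make: 0 rad = up; grows as it is pressed. To be left up.
- sweet1_mid (a point): centre (half-way up) of the first (lowest) sweet from the bottom of the stack: a rigid round paper cup with dark filling, 44 mm across, 16 mm tall, about 25 g. At the start at x = 0, z = 38 mm of the feeder.
- sweet2_mid (a point): centre (half-way up) of the second sweet from the bottom of the stack: a rigid round paper cup with dark filling, 44 mm across, 16 mm tall, about 25 g. At the start at x = 0, z = 54 mm of the feeder.
- sweet3_mid (a point): centre (half-way up) of the third sweet from the bottom of the stack: a rigid round paper cup with dark filling, 44 mm across, 16 mm tall, about 25 g. At the start at x = 0, z = 70 mm of the feeder. After three full presses it lies in the lane at about x = 60 mm, with the second and first 44 mm and 88 mm farther on.
- sweet4_mid (a point): centre (half-way up) of the fourth sweet from the bottom of the stack: a rigid round paper cup with dark filling, 44 mm across, 16 mm tall, about 25 g. At the start at x = 0, z = 86 mm of the feeder; after three presses it has come down to z = 38 mm, still in the magazine.

How it is judged (in metres and radians):
On the way, in this order (a step that is already met when the one before it is completed fails the run):
1. the lever is pressed down for the first time (past 0.57 rad) (value of joint feeder_lever above 0.57 rad).
2. the lever has sprung back up (under 0.06 rad) after the first press (value of joint feeder_lever below 0.06 rad), for 0.1 s.
3. the lever is pressed down for the second time (past 0.57 rad) (value of joint feeder_lever above 0.57 rad).
4. the lever has sprung back up (under 0.06 rad) after the second press (value of joint feeder_lever below 0.06 rad), for 0.1 s.
5. the lever is pressed down for the third time (past 0.57 rad) (value of joint feeder_lever above 0.57 rad).
6. the lever has sprung back up (under 0.06 rad) after the third press (value of joint feeder_lever below 0.06 rad), for 0.1 s.
At the end, for the whole second after the job is handed in: Lever back up (under 0.06 rad); sweets 1 to 3 lie flat in the lane in a row (centres within 20 mm of its middle line, x of the feeder 125-200, 82-150 and 38-105 mm); the fourth is still in the magazine (x and y within 12 mm of its axis) (value of joint feeder_lever below 0.06 rad and x of sweet1_mid in the frame of feeder between 0.125 and 0.2 m and y of sweet1_mid in the frame of feeder between -0.02 and 0.02 m and z of sweet1_mid in the frame of feeder between 0.03 and 0.05 m and x of sweet2_mid in the frame of feeder between 0.082 and 0.15 m and y of sweet2_mid in the frame of feeder between -0.02 and 0.02 m and z of sweet2_mid in the frame of feeder between 0.03 and 0.05 m and x of sweet3_mid in the frame of feeder between 0.038 and 0.105 m and y of sweet3_mid in the frame of feeder between -0.02 and 0.02 m and z of sweet3_mid in the frame of feeder between 0.03 and 0.05 m and x of sweet4_mid in the frame of feeder between -0.012 and 0.012 m and y of sweet4_mid in the frame of feeder between -0.012 and 0.012 m); the robot touches nothing.
It fails at once if the empty feeder's lever is pressed (past 0.15 rad) (value of joint spare_lever above 0.15 rad).
It also fails if it takes over 45 s, if anything falls off the work surface, if the arm or the gripper's body presses on something with over 40 N, if the wrist force passes 120 N, or if a joint passes its speed limit or range.

## Working session

There is one attempt and no reset: what is moved stays moved. The work goes in short steps, Python scripts to look and compute and a tool call to move; the robot and the scene stay as the last step left them, time stands still between calls to the robot, and variables do not carry over. Pictures are saved under pics/ and viewed, about 8 in all and at most 12, crops included, and the job is handed in when it is done.

Besides the shell and the picture viewer there is one more tool, called as name(argument=value, ...) on one line, values as JSON. arm_command: Moves the arm, as the interface text tells. Its arguments: {"type":"object","properties":{"targets":{"type":"array"}},"required":["targets"]}

```bash
mkdir -p pics; python3 - <<'E'
from rig import bot, viewer
import cv2,pickle,numpy as np
d={}
for n in("scene","side"):
    c=viewer.capture(n); d[n]=c; cv2.imwrite(f"pics/{n}0.png",c["frame"][:,:,::-1])
    print(n,c["fx"],c["cx"],c["cy"],c["D"]); print(np.round(c["view"],3).tolist())
pickle.dump(d,open("c0.pkl","wb"))
s=bot.read_state(); print(s["position"],np.round(s["tcp_rot"],3).tolist(),s["opening"],s["time_s"])
E
```

```text
scene 533.4359879509187 320.0151902883945 243.56370301282004 [-0.10608507  0.          0.          0.          0.        ]
[[0.862, 0.506, 0.017, -0.485], [0.397, -0.654, -0.644, -0.15], [-0.315, 0.562, -0.765, 1.112], [0.0, 0.0, 0.0, 1.0]]
side 574.9703698416232 317.5563140881555 241.8474709829347 [-0.05859602  0.          0.          0.          0.        ]
[[0.993, -0.116, -0.013, -0.566], [-0.075, -0.542, -0.837, 0.126], [0.09, 0.832, -0.547, 1.011], [0.0, 0.0, 0.0, 1.0]]
[6.24453095e-01 1.36494429e-04 2.91366440e-01] [[1.0, 0.0, -0.002], [0.0, -1.0, 0.0], [-0.002, -0.0, -1.0]] 0.9993047786263111 0.1
```

View pics/scene0.png

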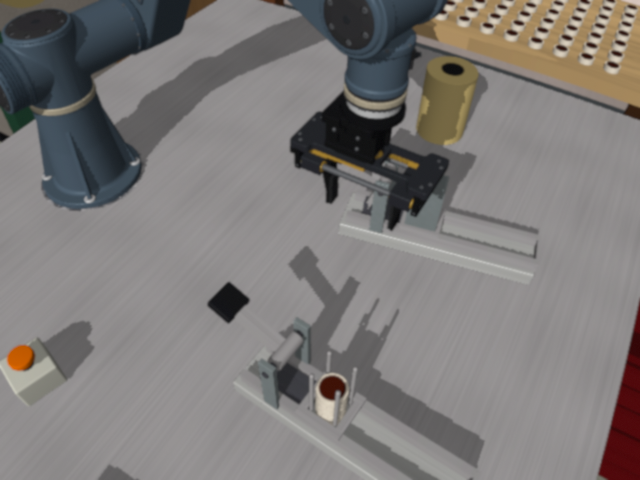

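View pics/side0.png

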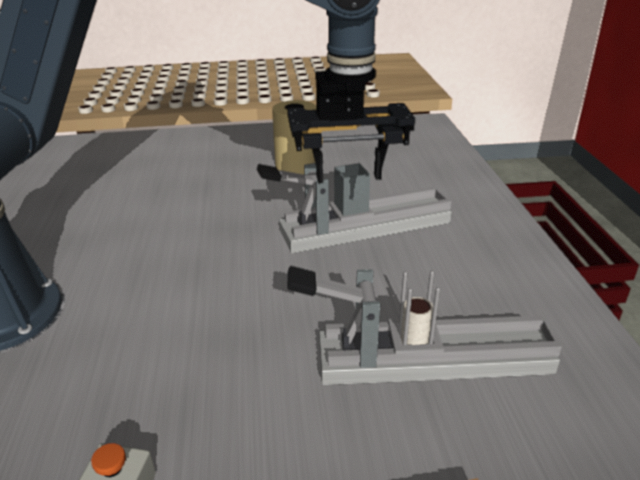

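The loaded feeder is the near one (rod cage with cups). Its black pad is at about (229,302) in scene and (301,280) in side. The top of the sweet stack is at (333,388) and (419,305). The spare feeder is under the gripper.

```bash
cat > h.py <<'E'
import numpy as np,cv2
def K(c): return np.array([[c["fx"],0,c["cx"]],[0,c["fy"],c["cy"]],[0,0,1.]])
def ray(c,p):
    u=cv2.undistortPoints(np.array([[p]],float),K(c),np.array(c["D"])).ravel()
    V=np.array(c["view"]);R=V[:3,:3]
    d=R.T@[u[0],u[1],1]; return -R.T@V[:3,3],d/np.linalg.norm(d)
def plane(c,p,z): o,d=ray(c,p); return o+d*(z-o[2])/d[2]
def tri(a,p,b,q):
    o1,d1=ray(a,p);o2,d2=ray(b,q)
    t=np.linalg.lstsq(np.c_[d1,-d2],o2-o1,rcond=None)[0]
    x,y=o1+t[0]*d1,o2+t[1]*d2; return (x+y)/2,np.linalg.norm(x-y)
def blob(c,box,f):
    x0,y0,x1,y1=box; m=f(c["frame"][y0:y1,x0:x1].astype(int)).astype(np.uint8)
    n,l,s,ce=cv2.connectedComponentsWithStats(m); i=1+s[1:,4].argmax()
    return ce[i]+[x0,y0],s[i]
E
python3 - <<'E'
import pickle; from h import *
d=pickle.load(open("c0.pkl","rb"));a,b=d["scene"],d["side"]
dark=lambda f:f.max(2)<50
red=lambda f:(f[...,0]>f[...,2]+25)&(f[...,0]<130)
p,s=blob(a,(195,270,262,335),dark);q,t=blob(b,(275,255,325,305),dark)
print(p,s,q,t);pad,e=tri(a,p,b,q);print("pad",pad,e)
p2,s=blob(a,(310,365,355,405),red);q2,t=blob(b,(400,290,440,325),red)
print(p2,s,q2,t);st,e=tri(a,p2,b,q2);print("stack",st,e,plane(a,p2,.108),plane(b,q2,.108))
v=st-pad;print("dir",np.degrees(np.arctan2(v[1],v[0])),np.linalg.norm(v[:2]))
E
```

```text
[227.87696019 301.85645356] [ 14  13  39  39 829] [301.13397129 280.50877193] [ 12  12  29  28 627]
pad [ 0.52606505 -0.18950947  0.16092941] 0.00041413673217028334
[330.87185355 386.47826087] [  9  11  26  24 437] [416. 313.] [16 23  1  1  1]
stack [ 0.69398371 -0.19677624  0.09046802] 0.0058822032268017795 [ 0.69520697 -0.20197187  0.108     ] [ 0.68889525 -0.2198079   0.108     ]
dir -2.47796121661243 0.16807582048322156
```

arm_command(targets=[{"rot": [0,0,8],"offset": [-2,4,0],"gripper": 1},{"rot": [0,0,16],"offset": [-4,8,0],"gripper": 1},{"rot": [0,0,24],"offset": [-6,12,0],"gripper": 1},{"rot": [0,0,32],"offset": [-8,15.5,0],"gripper": 1},{"rot": [0,0,40],"offset": [-10,19,0],"gripper": 1},{"rot": [0,0,48],"offset": [-10,19,0],"gripper": 1},{"rot": [0,0,56],"offset": [-10,19,0],"gripper": 1},{"rot": [0,0,64],"offset": [-10,19,0],"gripper": 1}])

```text
time_s: 0.9
position: [0.5244, -0.1905, 0.2918]
tcp_rot: [[0.432, -0.902, -0.001], [-0.902, -0.432, 0.001], [-0.001, 0.001, -1.0]]
force: [1.1, -0.7, -0.2]
opening: 0.355
```

arm_command(targets=[{"rot": [0,0,8],"offset": [0,0,0.5],"gripper": 1},{"rot": [0,0,16],"offset": [0,0,1],"gripper": 1},{"rot": [0,0,24],"offset": [0,0,2],"gripper": 1},{"rot": [0,0,26],"offset": [0,0,2.5],"gripper": 1},{"rot": [0,0,26],"offset": [0,0,2.5],"gripper": 1}])

```text
time_s: 1.4
position: [0.5243, -0.1896, 0.2661]
tcp_rot: [[0.0, -1.0, -0.003], [-1.0, -0.0, 0.002], [-0.002, 0.003, -1.0]]
force: [-0.0, 0.5, -0.4]
opening: 0.014
```

```bash
python3 - <<'E'
from rig import bot, viewer
import cv2,numpy as np
f=[viewer.capture(n)["frame"][:,:,::-1] for n in("scene","side")]
cv2.imwrite("pics/h1.png",np.hstack([f[0][200:480,100:480],f[1][120:400,200:580]]))
s=bot.read_state();print(s["time_s"],s["position"],np.round(s["tcp_rot"],3).tolist(),s["force"],s["opening"])
E
```

```text
1.5 [ 0.5248802  -0.18989933  0.26703574] [[0.001, -1.0, -0.001], [-1.0, -0.001, 0.0], [-0.0, 0.001, -1.0]] [ 0.69890807 -0.26982917 -0.21978908] 0.005376904744789677
```

View pics/h1.png

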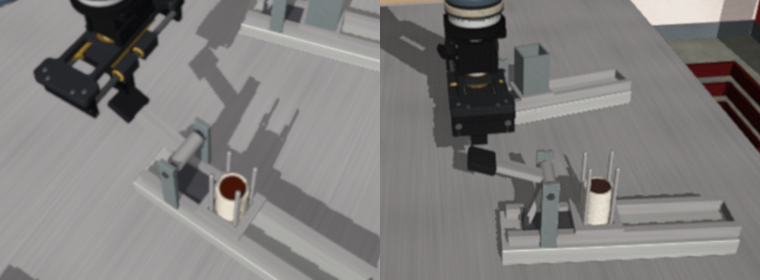

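The closed fingertips hang centred above the pad: (125,105) in the left half, (482,150) in the right. I'll press the lever now.

arm_command(targets=[{"rot": [0,0,0],"offset": [0,0,1.5],"gripper": 1},{"rot": [0,0,0],"offset": [0,0,2.5],"gripper": 1},{"rot": [0,0,0],"offset": [0,0,3.5],"gripper": 1},{"rot": [0,0,0],"offset": [0,0,4.5],"gripper": 1},{"rot": [0,0,0],"offset": [0,0,5.5],"gripper": 1},{"rot": [0,0,0],"offset": [0,0,6.5],"gripper": 1},{"rot": [0,0,0],"offset": [0,0,7.5],"gripper": 1}])

```text
time_s: 2.2
position: [0.5233, -0.1898, 0.1923]
tcp_rot: [[0.001, -1.0, -0.004], [-1.0, -0.001, 0.0], [-0.0, 0.004, -1.0]]
force: [-3.8, -0.1, 8.0]
opening: 0.009
```

arm_command(targets=[{"rot": [0,0,0],"offset": [0,0,0.6],"gripper": 1},{"rot": [0,0,0],"offset": [0,0,1.1],"gripper": 1},{"rot": [0,0,0],"offset": [0,0,1.1],"gripper": 1}])

```text
time_s: 2.5
position: [0.5246, -0.19, 0.1814]
tcp_rot: [[0.0, -1.0, -0.001], [-1.0, -0.0, 0.0], [-0.0, 0.001, -1.0]]
force: [-2.6, 0.7, 6.7]
opening: 0.003
```

```bash
python3 - <<'E'
from rig import bot, viewer
import cv2,numpy as np
f=[viewer.capture(n)["frame"][:,:,::-1] for n in("scene","side")]
cv2.imwrite("pics/h2.png",np.hstack([f[0][200:480,100:480],f[1][120:400,200:580]]))
s=bot.read_state();print(s["time_s"],s["position"],s["force"])
E
```

```text
2.6 [ 0.52458381 -0.1899686   0.18173189] [-1.92464614  0.48264652  6.94254844]
```

View pics/h2.png

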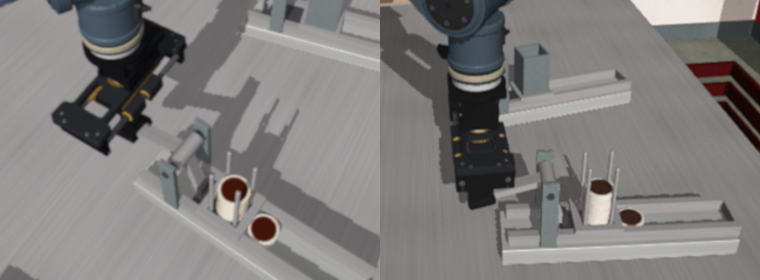

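The first sweet is in the lane at (264,228) in the left half. At 7 N the lever isn't on its stop yet, so I'll press a little further.

arm_command(targets=[{"rot": [0,0,0],"offset": [0,0,0.4],"gripper": 1},{"rot": [0,0,0],"offset": [0,0,0.4],"gripper": 1}])

```text
time_s: 2.8
position: [0.5252, -0.19, 0.178]
tcp_rot: [[0.0, -1.0, 0.001], [-1.0, -0.0, -0.0], [0.0, -0.001, -1.0]]
force: [-2.1, 0.4, 7.1]
opening: 0.006
```

arm_command(targets=[{"rot": [0,0,0],"offset": [0,0,0.3],"gripper": 1},{"rot": [0,0,0],"offset": [0,0,0.3],"gripper": 1}])

```text
time_s: 3.0
position: [0.5257, -0.1901, 0.1756]
tcp_rot: [[0.0, -1.0, 0.002], [-1.0, -0.0, -0.001], [0.001, -0.002, -1.0]]
force: [-1.6, 2.3, 9.0]
opening: 0.006
```

arm_command(targets=[{"rot": [0,0,0],"offset": [0,0,0.3],"gripper": 1},{"rot": [0,0,0],"offset": [0,0,0.3],"gripper": 1}])

```text
time_s: 3.2
position: [0.5258, -0.1901, 0.1749]
tcp_rot: [[0.0, -1.0, 0.003], [-1.0, -0.0, -0.001], [0.001, -0.003, -1.0]]
force: [-5.5, 3.7, 22.7]
opening: 0.004
```

The force jumped to 23 N, so the lever is on its stop. I'll release it and repeat the full stroke.

arm_command(targets=[{"rot": [0,0,0],"offset": [0,0,-1.5],"gripper": 1},{"rot": [0,0,0],"offset": [0,0,-3],"gripper": 1},{"rot": [0,0,0],"offset": [0,0,-4.5],"gripper": 1},{"rot": [0,0,0],"offset": [0,0,-6],"gripper": 1},{"rot": [0,0,0],"offset": [0,0,-7.5],"gripper": 1},{"rot": [0,0,0],"offset": [0,0,-9.6],"gripper": 1},{"rot": [0,0,0],"offset": [0,0,-9.6],"gripper": 1},{"rot": [0,0,0],"offset": [0,0,-9.6],"gripper": 1}])

```text
time_s: 4.0
position: [0.5249, -0.1899, 0.2671]
tcp_rot: [[0.0, -1.0, 0.0], [-1.0, -0.0, -0.0], [0.0, -0.0, -1.0]]
force: [-0.3, -0.5, 0.0]
opening: 0.004
```

arm_command(targets=[{"rot": [0,0,0],"offset": [0,0,0],"gripper": 1},{"rot": [0,0,0],"offset": [0,0,0],"gripper": 1},{"rot": [0,0,0],"offset": [0,0,0],"gripper": 1},{"rot": [0,0,0],"offset": [0,0,0],"gripper": 1}])

```text
time_s: 4.4
position: [0.5248, -0.1899, 0.2666]
tcp_rot: [[-0.0, -1.0, -0.001], [-1.0, 0.0, 0.001], [-0.001, 0.001, -1.0]]
force: [-0.4, -0.2, -0.6]
opening: 0.009
```

```bash
python3 - <<'E'
from rig import bot, viewer
import cv2,numpy as np
f=[viewer.capture(n)["frame"][:,:,::-1] for n in("scene","side")]
cv2.imwrite("pics/h3.png",np.hstack([f[0][200:480,100:480],f[1][120:400,200:580]]))
s=bot.read_state();print(s["time_s"],s["position"],s["force"])
E
```

```text
4.5 [ 0.52491404 -0.18994091  0.26695826] [ 0.01475596 -0.68644271  0.30282874]
```

View pics/h3.png

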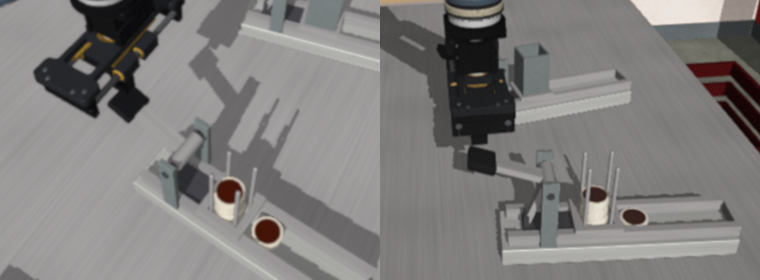

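The lever is back up, the stack has dropped by one cup, and there is one sweet in the lane at (267,232). Now the second press.

arm_command(targets=[{"rot": [0,0,0],"offset": [0,0,1.5],"gripper": 1},{"rot": [0,0,0],"offset": [0,0,2.7],"gripper": 1},{"rot": [0,0,0],"offset": [0,0,3.9],"gripper": 1},{"rot": [0,0,0],"offset": [0,0,5.1],"gripper": 1},{"rot": [0,0,0],"offset": [0,0,6.3],"gripper": 1},{"rot": [0,0,0],"offset": [0,0,7.4],"gripper": 1},{"rot": [0,0,0],"offset": [0,0,8.2],"gripper": 1},{"rot": [0,0,0],"offset": [0,0,8.9],"gripper": 1}])

```text
time_s: 5.3
position: [0.525, -0.19, 0.1784]
tcp_rot: [[-0.0, -1.0, 0.0], [-1.0, 0.0, 0.0], [-0.0, -0.0, -1.0]]
force: [0.4, 2.0, 8.9]
opening: 0.002
```

arm_command(targets=[{"rot": [0,0,0],"offset": [0,0,0.4],"gripper": 1},{"rot": [0,0,0],"offset": [0,0,0.7],"gripper": 1},{"rot": [0,0,0],"offset": [0,0,0.7],"gripper": 1},{"rot": [0,0,0],"offset": [0,0,0.7],"gripper": 1}])

```text
time_s: 5.7
position: [0.5258, -0.19, 0.1748]
tcp_rot: [[0.0, -1.0, 0.003], [-1.0, -0.0, -0.001], [0.001, -0.003, -1.0]]
force: [-4.1, 4.5, 25.2]
opening: 0.009
```

arm_command(targets=[{"rot": [0,0,0],"offset": [0,0,-1.5],"gripper": 1},{"rot": [0,0,0],"offset": [0,0,-3],"gripper": 1},{"rot": [0,0,0],"offset": [0,0,-4.5],"gripper": 1},{"rot": [0,0,0],"offset": [0,0,-6],"gripper": 1},{"rot": [0,0,0],"offset": [0,0,-7.5],"gripper": 1},{"rot": [0,0,0],"offset": [0,0,-9.6],"gripper": 1},{"rot": [0,0,0],"offset": [0,0,-9.6],"gripper": 1},{"rot": [0,0,0],"offset": [0,0,-9.6],"gripper": 1}])

```text
time_s: 6.5
position: [0.5248, -0.1899, 0.2668]
tcp_rot: [[-0.0, -1.0, 0.0], [-1.0, 0.0, 0.0], [-0.0, -0.0, -1.0]]
force: [-0.1, 0.3, -0.5]
opening: 0.002
```

arm_command(targets=[{"rot": [0,0,0],"offset": [0,0,0],"gripper": 1},{"rot": [0,0,0],"offset": [0,0,0],"gripper": 1},{"rot": [0,0,0],"offset": [0,0,0],"gripper": 1},{"rot": [0,0,0],"offset": [0,0,0],"gripper": 1}])

```text
time_s: 6.9
position: [0.5248, -0.1899, 0.2667]
tcp_rot: [[-0.0, -1.0, -0.001], [-1.0, 0.0, 0.001], [-0.001, 0.001, -1.0]]
force: [1.3, -0.3, -0.9]
opening: 0.007
```

```bash
python3 - <<'E'
from rig import bot, viewer
import cv2,numpy as np
f=[viewer.capture(n)["frame"][:,:,::-1] for n in("scene","side")]
cv2.imwrite("pics/h4.png",np.hstack([f[0][200:480,100:480],f[1][120:400,200:580]]))
s=bot.read_state();print(s["time_s"],s["position"],s["force"])
E
```

```text
7.0 [ 0.52493342 -0.1899325   0.26696023] [-0.56900834 -0.26803053 -0.81616448]
```

View pics/h4.png

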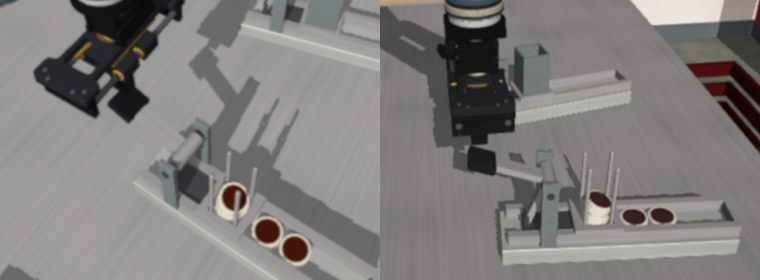

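There are two sweets in the lane at (267,231) and (295,249), and the lever is up. The stack looks slightly askew, so I'll take a closer look before the third press.

```bash
python3 - <<'E'
from rig import bot, viewer
import cv2,numpy as np
for i in range(4): viewer.capture("side")
f=[viewer.capture(n)["frame"][:,:,::-1] for n in("scene","side")]
g=np.hstack([f[0][340:480,290:430],f[1][260:400,350:490]])
cv2.imwrite("pics/h5.png",cv2.resize(g,None,fx=2.8,fy=2.8,interpolation=cv2.INTER_CUBIC))
E
```

```text
(no output)
```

View pics/h5.png

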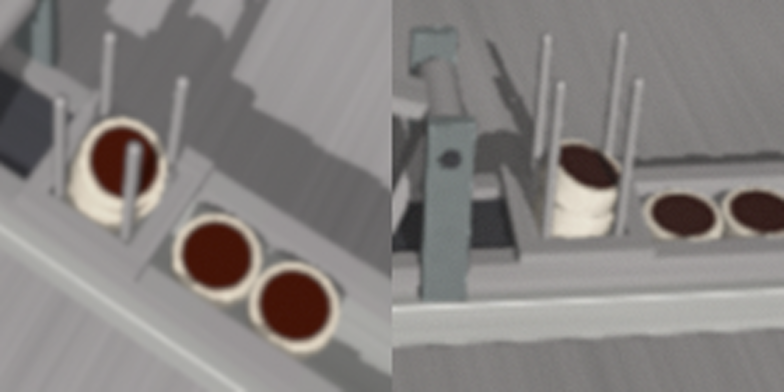

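The top cup is tilted in the cage, but the lowest cup (sweet 3) looks flat. I'll do the third press and the release more slowly.

arm_command(targets=[{"rot": [0,0,0],"offset": [0,0,1.5],"gripper": 1},{"rot": [0,0,0],"offset": [0,0,2.3],"gripper": 1},{"rot": [0,0,0],"offset": [0,0,3],"gripper": 1},{"rot": [0,0,0],"offset": [0,0,3.6],"gripper": 1},{"rot": [0,0,0],"offset": [0,0,4.2],"gripper": 1},{"rot": [0,0,0],"offset": [0,0,4.8],"gripper": 1},{"rot": [0,0,0],"offset": [0,0,5.4],"gripper": 1},{"rot": [0,0,0],"offset": [0,0,6],"gripper": 1}])

```text
time_s: 8.1
position: [0.5234, -0.1898, 0.2075]
tcp_rot: [[0.001, -1.0, -0.004], [-1.0, -0.001, 0.001], [-0.001, 0.004, -1.0]]
force: [-5.4, -0.9, 7.3]
opening: 0.007
```

arm_command(targets=[{"rot": [0,0,0],"offset": [0,0,0.6],"gripper": 1},{"rot": [0,0,0],"offset": [0,0,1.2],"gripper": 1},{"rot": [0,0,0],"offset": [0,0,1.8],"gripper": 1},{"rot": [0,0,0],"offset": [0,0,2.4],"gripper": 1},{"rot": [0,0,0],"offset": [0,0,3],"gripper": 1},{"rot": [0,0,0],"offset": [0,0,3.4],"gripper": 1},{"rot": [0,0,0],"offset": [0,0,3.6],"gripper": 1},{"rot": [0,0,0],"offset": [0,0,3.6],"gripper": 1}])

```text
time_s: 8.9
position: [0.526, -0.19, 0.175]
tcp_rot: [[0.0, -1.0, 0.003], [-1.0, -0.0, -0.001], [0.001, -0.003, -1.0]]
force: [-5.1, 3.8, 22.9]
opening: 0.005
```

```bash
python3 - <<'E'
from rig import bot, viewer
import cv2,numpy as np
f=[viewer.capture(n)["frame"][:,:,::-1] for n in("scene","side")]
g=np.hstack([f[0][340:480,290:430],f[1][260:400,350:490]])
cv2.imwrite("pics/h6.png",cv2.resize(g,None,fx=2.8,fy=2.8,interpolation=cv2.INTER_CUBIC))
E
```

```text
(no output)
```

View pics/h6.png

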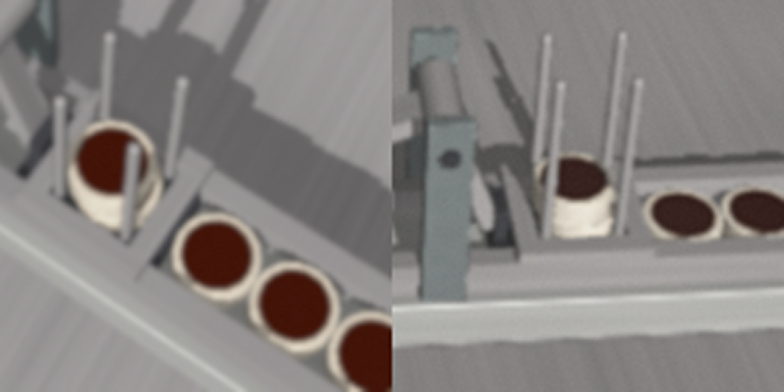

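Three sweets are in the lane at (217,258), (293,305) and (372,352) in the crop. Two remain in the magazine on the pusher. I'll release gently and rise clear.

arm_command(targets=[{"rot": [0,0,0],"offset": [0,0,-1],"gripper": 1},{"rot": [0,0,0],"offset": [0,0,-2],"gripper": 1},{"rot": [0,0,0],"offset": [0,0,-3],"gripper": 1},{"rot": [0,0,0],"offset": [0,0,-4],"gripper": 1},{"rot": [0,0,0],"offset": [0,0,-5],"gripper": 1},{"rot": [0,0,0],"offset": [0,0,-6],"gripper": 1},{"rot": [0,0,0],"offset": [0,0,-7],"gripper": 1},{"rot": [0,0,0],"offset": [0,0,-8],"gripper": 1}])

```text
time_s: 9.8
position: [0.5253, -0.1901, 0.252]
tcp_rot: [[0.0, -1.0, 0.0], [-1.0, -0.0, -0.0], [0.0, -0.0, -1.0]]
force: [-0.5, -0.1, 0.2]
opening: 0.003
```

arm_command(targets=[{"rot": [0,0,0],"offset": [0,0,-2],"gripper": 1},{"rot": [0,0,0],"offset": [0,0,-4],"gripper": 1},{"rot": [0,0,0],"offset": [0,0,-4],"gripper": 1},{"rot": [0,0,0],"offset": [0,0,-4],"gripper": 1},{"rot": [0,0,0],"offset": [0,0,-4],"gripper": 1},{"rot": [0,0,0],"offset": [0,0,-4],"gripper": 1},{"rot": [0,0,0],"offset": [0,0,-4],"gripper": 1},{"rot": [0,0,0],"offset": [0,0,-4],"gripper": 1}])

```text
time_s: 10.6
position: [0.5248, -0.1899, 0.2907]
tcp_rot: [[-0.0, -1.0, -0.001], [-1.0, 0.0, 0.001], [-0.001, 0.001, -1.0]]
force: [0.3, -0.5, 0.1]
opening: 0.003
```

```bash
python3 - <<'E'
from rig import bot, viewer
import cv2,numpy as np; from h import *
c=[viewer.capture(n) for n in("scene","side")]
f=[x["frame"][:,:,::-1] for x in c]
g=np.hstack([f[0][270:480,200:470],f[1][230:440,280:550]])
cv2.imwrite("pics/h7.png",cv2.resize(g,None,fx=1.45,fy=1.45,interpolation=cv2.INTER_CUBIC))
a=c[0];fr=a["frame"].astype(int);m=((fr[...,0]>fr[...,2]+25)&(fr[...,0]<130)).astype(np.uint8)
m[:340]=0;m[:,:300]=0;m[:,470:]=0
n,l,s,ce=cv2.connectedComponentsWithStats(m)
S=np.array([.695,-.202]);u=S-[.526,-.19];u/=np.linalg.norm(u)
for i in range(1,n):
    if s[i,4]>80:
        p=plane(a,ce[i],.045)[:2]-S; print(ce[i],s[i,4],p@u,-u[1]*p[0]+u[0]*p[1])
print(bot.read_state()["time_s"],bot.read_state()["force"])
E
```

```text
[328.58189655 400.97844828] 232 -0.004685918845431062 0.005253109294567158
[366.9519833  430.66179541] 479 0.06301476014274163 -0.0008363156248198111
[394.78904665 448.68762677] 493 0.1073842302152388 -0.0010761586475736776
[423.30651341 467.09386973] 522 0.15144795161961563 -0.0014260432081587837
10.7 [-0.431269   -0.55208334 -0.18912481]
```

View pics/h7.png

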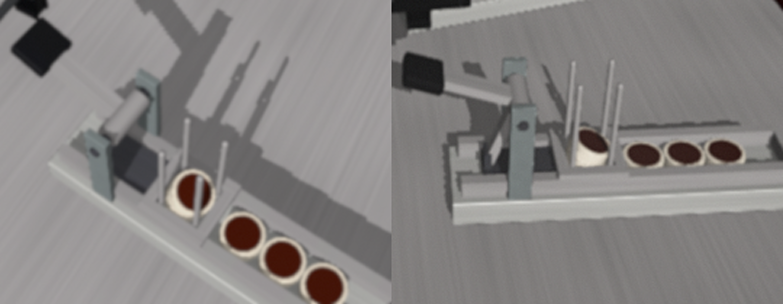

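The lever is up and the three sweets lie in a row in the lane at x ≈ 63, 107 and 151 mm. Two are left in the magazine, the top one tilted. The arm is clear, so I'll hand in.

```bash
python3 -c "
from rig import ticket
print(ticket.hand_in())"
```

```text
the job is handed in; nothing more can be done
None
```

I pressed the loaded feeder's lever fully down three times with the closed fingertips. Each press ran onto the hard stop, where the force rose to about 23–25 N. I let the lever spring back up after each press and handed the job in at about 10.7 s; no verdict was reported.

- **Lane:** the last pictures show the lever up and three sweets flat in a row. They lie at x ≈ 63, 107 and 151 mm, within 2 mm of the middle line.
- **Arm:** it is clear of everything, with almost no force on the tool. It never went near the empty feeder's lever after the first move away from it.
- **Magazine:** two sweets remain. The top one has been tilted since the second release and I left it so. It hides the fourth sweet, so I could not measure that one directly; it appears to be inside the rods. The visible top of the pair was about 5 mm off the axis each way, a rough figure taken at lane height.

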